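# Stand the spool up and run the bobbin winder at full speed

### The arm

A 6-joint arm with a two-finger parallel gripper is mounted at the origin on the work surface. World frame = base frame: x ahead of the robot, y to its left, z up, the work surface at z = 0. Lengths are in m, angles in rad, forces in N, time in s.
With the tool pointing down it reaches from about 0.3 to 0.875 m from the base axis. Payload 4.2 kg.
Tool frame: the origin (TCP) lies on the mounting face of the last link; the fingertips stand 173 mm ahead of it and the grasp point (between the pads) lies tcp_to_grasp ahead of it (tcp_to_grasp is the distance from the TCP to the grasp point, in m); z points along the fingers, y is the line along which they close (so a half turn about z gives the same grasp; the last joint's range is limited). The gripper opens to 85 mm and grips with 20 to 120 N. Pads are 22 mm wide; open, the fingers measure 114 mm over their backs; the gripper's body (76 mm by 85 mm) begins 54 mm behind the grasp point. The pads swing forward as they close: fully open they stand 13 mm farther back than shut.
Start: joints at [1.278, 0.32, 1.565, -0, 1.257, -0.02], TCP at [0.155, 0.554, 0.405] pointing down, gripper open.
Joint ranges: [-3.11, 3.11], [-0.84, 2.01], [0.21, 2.61], [-1.34, 4.49], [0.05, 2.63], [-2.56, 2.56]. Speed limits (rad/s): [2.57, 2.57, 3.14, 3.14, 3.14, 3.14].

### API

Orientations are given as a rotation vector (axis times angle).
In Python, from workcell import read_state, snapshot, camera_params, sign_off, tcp_to_grasp gives the robot as it stands.
- The arm moves only by the tool send_rows, never from a script. Its argument "moves" is a list of rows, each an object with "twist": the turn, a rotation vector about the world's x, y, z in rad, a list of three; "dp": the shift along the world's x, y, z in m, a list of three; "claw": the closure, from 0 (fully open) to 1 (shut). A call has 1 to 20 rows; each row shifts and turns the commanded pose from where the row before left it; what a row does not reach is not made up. A row lasts 1/8 s, in which the tool goes at most 62.5 mm and 10.7 degrees, less where a joint would pass 70% of its speed; a pose out of reach is approached as far as the arm can. A call is refused whole if a number of a shift passes 0.0625 or a number of a turn 0.188, either way. A call with a gripper value outside its range is refused whole. The fingers move at their own pace and stop on an object; "squeeze" is the grip in N (left out, the last holds). Time passes only in rows, so rows that do not move let the fingers close. It gives the time, the measured TCP pose, the force, the opening and the grip force at its end, in the units of the state.
- read_state(): the state, without advancing time (a new reading comes with each control period).
- snapshot(name): name is "side" or "top"; returns the picture (480x640x3 uint8, red, green, blue); there is no depth.
- camera_params(name): a dict with "camera_matrix" (3x3 intrinsics, pixels), "R" (3x3) and "t" (3): a world point X has camera coordinates R X + t. Camera axes: x right, y down, z forward; pixel columns grow to the right and rows downward; lengths in m; the calibration is good to about 2 mm. A picture is of the moment at which its call begins. camera_params takes no time and is no camera call.
- sign_off(): hands the job in; it is judged then, once.
The state is a dict: "time": time; "joints": joint angles; "joint_velocities": joint speeds; "joint_torque": joint torques, N m; "ee_pos": TCP position; "tcp_rot": TCP orientation; "force": force on the tool from outside, world axes, zero at the start; "ft_torque": the same for the moment, N m; "opening": finger opening in m; "grasp_force": force on a finger pad.
Only numpy, scipy, OpenCV 4.12 (cv2) and the standard library are available. Lean on these libraries where they do the work, as an engineer would, in place of code of your own. Each camera call takes 0.05 s, during which the arm holds its last target. There are 200 camera calls.

### The job

The orange thread spool has tipped over on the cork feed board: stand it upright there, red label up, in the gap where it fell, clear of the other two spools, and let it go. Then press the bobbin winder's red paddle down with the fingertips, past its first two clicks into the third and last one (the full speed), and finish while still holding it there: the lever springs back if it is let go. Leave the other spools standing where they are and do not disturb the other things on the table.

Things in the scene. Friction and masses are not known exactly. Their poses are not given: they have to be found in the camera images.
- orange_spool: Orange thread spool, 84 mm tall, 60 to 140 g: thread body 42 mm across between two white hexagonal flanges (48 mm across flats, 6 mm thick); red label on top, bare white bottom. Origin: centre of the underside; z runs to the label end. Lies on flange flats (axis 24 mm above the cork) across the row, label end to the robot's left (within 0.65 rad of +y).
- green_spool: Green thread spool, 84 mm tall, 60 to 140 g: thread body 42 mm across between two white hexagonal flanges (48 mm across flats, 6 mm thick); red label on top, bare white bottom. Origin: centre of the underside; z runs to the label end. Stands in the same row (places about 110 mm apart); must stay.
- navy_spool: Navy blue thread spool, 84 mm tall, 60 to 140 g: thread body 42 mm across between two white hexagonal flanges (48 mm across flats, 6 mm thick); red label on top, bare white bottom. Origin: centre of the underside; z runs to the label end. Stands in the same row (places about 110 mm apart); must stay.
- board_top (a point): centre of the feed board's cork floor, 6 mm above the table. The board is fixed, 370 mm in its x (along the row of spools, about away from the robot) by 160 mm in its y (about to the robot's left), with a wooden lip 6 mm wide and 4 mm higher than the cork along each of its two long edges.
- winder: white bobbin winder, fixed: box 130 x 110 mm, 106 mm high, with a steel spindle and a guide post on top (highest 171 mm). Origin: centre of its underside; its x axis points away from the robot. The lever runs along its right (-y) side and sticks out 110 mm in front of the box, towards the robot (-x).
- lever_pivot (a point): the lever's pivot, 89 mm above the table, 20 mm in front of (-x) and 70 mm to the right of (-y) the winder's origin; the lever turns in the winder's vertical x-z plane.
- paddle_top (a point): centre of the upper face of the red paddle at the lever's end (44 mm along the lever, 40 mm wide, 10 mm thick), the point to press: 135 mm from the pivot along the lever and 9 mm above its axis. Nothing is under it. It is 150 mm above the table with the lever at rest, about 51 mm at the third click.
- lever (a joint): lever angle in rad: 0 at rest (pointing 0.4 rad above level, towards the robot), growing as the paddle is pressed down; clicks (detents) at 0.25, 0.50 and 0.75, solid stop at 0.84. A spring always drives it back to 0; pressing the paddle takes about 3 N to start, 6, 7 and 9 N at most on the way into the first, second and third click, 8 N to hold the third and 10 N just before the stop.
- button_jar: glass jar with red lid, 68 mm across, 50 mm tall, bystander. Origin: centre of underside.
- pincushion: red pincushion, 80 mm across, 42 mm tall, bystander. Origin: centre of underside.
- scissors: orange-handled scissors lying flat, about 175 mm long, 12 mm high, bystander. Origin: near the rivet, on the table; blades to its +x.
- thimble: steel thimble, 19 mm across, 24 mm tall, bystander. Origin: centre of underside.
- bobbin_cup: blue ceramic cup, 80 mm across, 50 mm tall, bystander. Origin: centre of underside.
There are look-alikes about, which are no part of the job. What is shaped like the orange_spool but pink is not meant.

How it is judged:
By the outcome, as a careful person would: the job done as asked, in the order asked, and still so for the second after the job is handed in, while the arm keeps its last pose, push and grip.
It also fails if it takes over 51 s, if anything falls off the work surface, if the arm or the gripper's body presses on something with over 40 N, if the wrist force passes 120 N, or if a joint passes its speed limit or range.

## Working session

There is one attempt and no reset: what is moved stays moved. The work goes in short steps, Python scripts to look and compute and a tool call to move; the robot and the scene stay as the last step left them, time stands still between calls to the robot, and variables do not carry over. Pictures are saved under pics/ and viewed, at most 10 in all, crops included, and the job is handed in when it is done.

Besides the shell and the picture viewer there is one more tool, called as name(argument=value, ...), one argument or row to a line, values as JSON. send_rows: Moves the arm, as the interface text tells. Its arguments: {"type":"object","properties":{"moves":{"type":"array","items":{"type":"object","properties":{"twist":{"type":"array","items":{"type":"number"}},"dp":{"type":"array","items":{"type":"number"}},"claw":{"type":"number"}}}},"squeeze":{"type":"number"}},"required":["moves"]}

```bash
mkdir -p pics; ls
python3 - <<'E'
from workcell import *
import cv2
print(tcp_to_grasp if not callable(tcp_to_grasp) else tcp_to_grasp()); s=read_state(); print(s)
for n in("top","side"):
    cv2.imwrite(f"pics/{n}0.png",snapshot(n)[:,:,::-1]); p=camera_params(n); print(n,p)
E
```

```text
pics
0.1547
{'time': 0.0, 'joints': array([ 1.27801391e+00,  3.20317252e-01,  1.56568347e+00,  2.97101534e-06,
        1.25737031e+00, -2.00202701e-02]), 'joint_velocities': array([-9.60028160e-04, -5.31009018e-05,  4.20155883e-04, -4.11378931e-04,
       -3.00447577e-04,  1.18596207e-03]), 'joint_torque': array([-1.99760561e-04, -4.15521526e+01, -2.34159368e+01, -8.54307132e-05,
        8.11085862e-03,  9.84207617e-06]), 'ee_pos': array([0.15486443, 0.55358596, 0.40386568]), 'tcp_rot': array([-4.27090046e-01, -3.11214282e+00,  2.75844711e-03]), 'force': array([ 0.02705542,  0.24955424, -0.59067685]), 'ft_torque': array([ 0.03002885, -0.02455538, -0.02041493]), 'grasp_force': 0.0, 'opening': 0.08512179342599065}
top {'camera_matrix': array([[575.92898985,   0.        , 325.91829029],
       [  0.        , 575.92898985, 242.19737095],
       [  0.        ,   0.        ,   1.        ]]), 'R': array([[-0.02562226, -0.99961855,  0.01030761],
       [-0.99421645,  0.02440536, -0.10458505],
       [ 0.10429359, -0.0129277 , -0.99446253]]), 't': array([-0.04679992,  0.61917879,  1.52423063])}
side {'camera_matrix': array([[463.29930283,   0.        , 316.54182188],
       [  0.        , 463.29930283, 230.62460207],
       [  0.        ,   0.        ,   1.        ]]), 'R': array([[ 0.96470567, -0.26296425,  0.0138841 ],
       [-0.14594656, -0.57781463, -0.80301299],
       [ 0.21918614,  0.77264485, -0.59579978]]), 't': array([-0.61073807,  0.15606695,  0.99376149])}
```

View pics/top0.png

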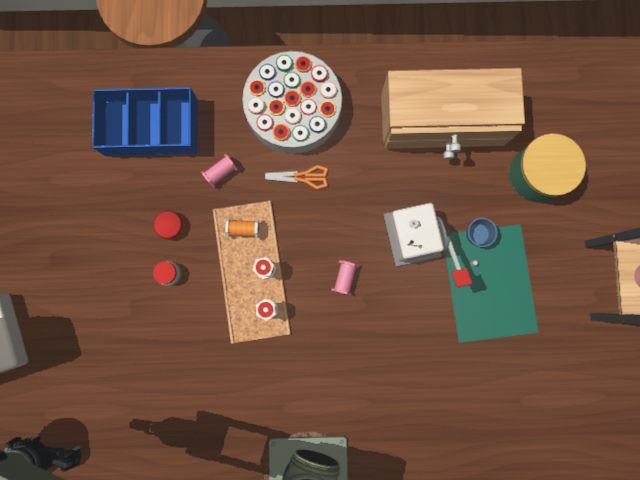

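View pics/side0.png

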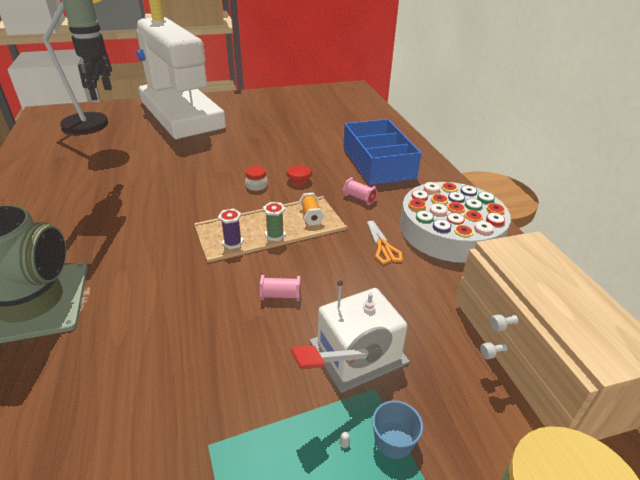

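Run:
```python
import cv2,numpy as np
a=cv2.imread("pics/top0.png")[195:345,205:295]; b=cv2.imread("pics/side0.png")[180:255,190:350]
a=cv2.resize(a,None,fx=4,fy=4,interpolation=cv2.INTER_CUBIC)
b=cv2.resize(b,None,fx=2.75,fy=2.75,interpolation=cv2.INTER_CUBIC)
c=cv2.imread("pics/top0.png")[190:300,380:510]; c=cv2.resize(c,None,fx=3.3,fy=3.3,interpolation=cv2.INTER_CUBIC)
o=np.zeros((600,800,3),np.uint8); o[:600,:360]=a; o[:b.shape[0],360:800]=b[:,:440]; o[220:220+c.shape[0],365:365+c.shape[1]]=c
cv2.imwrite("pics/crop1.png",o)
```

```text
(no output)
```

View pics/crop1.png

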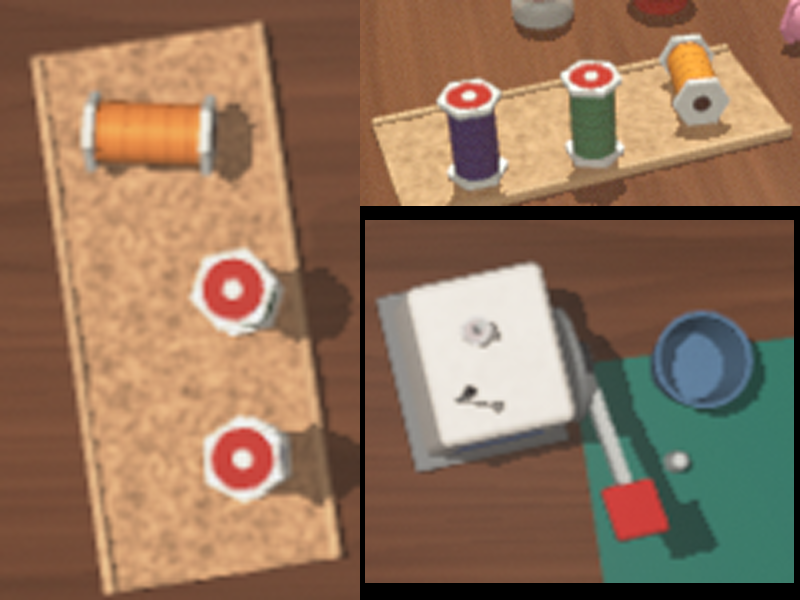

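```bash
cat > h.py <<'E'
from workcell import *
import cv2, numpy as np
from scipy.optimize import minimize
P={n:camera_params(n) for n in("top","side")}
def proj(n,X):
    p=P[n]; c=np.atleast_2d(X)@p["R"].T+p["t"]; u=c@p["camera_matrix"].T; return u[:,:2]/u[:,2:]
def back(n,uv,z):
    p=P[n]; d=p["R"].T@np.linalg.solve(p["camera_matrix"],[uv[0],uv[1],1.]); o=-p["R"].T@p["t"]
    return o+d*(z-o[2])/d[2]
def hsvmask(img,h0,h1,s,v,box):
    h=cv2.cvtColor(img,cv2.COLOR_RGB2HSV).astype(int); H=h[...,0]
    m=((H>=h0)&(H<=h1) if h0<h1 else (H>=h0)|(H<=h1))&(h[...,1]>s)&(h[...,2]>v)
    o=np.zeros(m.shape,np.uint8); x0,y0,x1,y1=box; o[y0:y1,x0:x1]=m[y0:y1,x0:x1]; return o
def hull(n,X,S=8):
    q=cv2.convexHull(np.float32(proj(n,X)))
    m=np.zeros((480,640),np.uint8); cv2.fillConvexPoly(m,np.int32(np.round(q*2**6)),1,cv2.LINE_AA,6)
    return m
def iou(n,X,m):  # soft via supersampling of mask
    k=4; q=cv2.convexHull(np.float32((proj(n,X)+.5)*k-.5))
    a=np.zeros((480*k,640*k),np.uint8); cv2.fillConvexPoly(a,np.int32(np.round(q*64)),1,cv2.LINE_8,6)
    b=cv2.resize(m,None,fx=k,fy=k,interpolation=cv2.INTER_NEAREST)
    return (a&b).sum()/(a|b).sum()
def Rz(a): return np.array([[np.cos(a),-np.sin(a),0],[np.sin(a),np.cos(a),0],[0,0,1]])
def Ry(a): return np.array([[np.cos(a),0,np.sin(a)],[0,1,0],[-np.sin(a),0,np.cos(a)]])
def boxpts(a,b,c): return np.array([[i*a,j*b,k*c] for i in(-.5,.5) for j in(-.5,.5) for k in(-1,0)])
E
python3 - <<'E'
from h import *
I={n:cv2.imread(f"pics/{n}0.png")[:,:,::-1].copy() for n in P}
# orange
m={"top":hsvmask(I["top"],6,17,175,110,(222,216,262,242)),"side":hsvmask(I["side"],6,17,175,110,(298,190,326,222))}
t=np.linspace(0,2*np.pi,40)
cyl=np.array([[s,.021*np.cos(a),.021*np.sin(a)] for s in(-.036,.036) for a in t])
def X(p): return cyl@Rz(p[2]).T+[p[0],p[1],.030]
def fit(f,x0):
    return minimize(f,x0,method="Nelder-Mead",options=dict(initial_simplex=[x0]+[np.array(x0)+d for d in np.diag([.01,.01,.15])],xatol=1e-5,fatol=1e-5))
c=np.argwhere(m["top"]).mean(0)[::-1]; b0=back("top",c,.04)
for ns in(["top"],["top","side"]):
    r=fit(lambda p:-sum(iou(n,X(p),m[n]) for n in ns),[b0[0],b0[1],1.57]); print("orange",ns,r.x,r.fun,{n:m[n].sum() for n in m})
# paddle
m2={"top":hsvmask(I["top"],172,6,150,90,(445,260,480,295)),"side":hsvmask(I["side"],172,6,150,90,(285,340,330,375))}
bx=boxpts(.044,.04,.01)@Ry(.4).T
def X2(p): return bx@Rz(p[2]).T+[p[0],p[1],.150]
c=np.argwhere(m2["top"]).mean(0)[::-1]; b0=back("top",c,.15)
for ns in(["top"],["top","side"]):
    r=fit(lambda p:-sum(iou(n,X2(p),m2[n]) for n in ns),[b0[0],b0[1],.2]); print("paddle",ns,r.x,r.fun,{n:m2[n].sum() for n in m2})
for nm,bt,bs in(("green",(250,255,275,280),(262,198,288,215)),("navy",(252,297,280,322),(218,205,243,222))):
    for n,b in(("top",bt),("side",bs)):
        mm=hsvmask(I[n],170,8,120,90,b); print(nm,n,back(n,np.argwhere(mm).mean(0)[::-1],.09))
C=[back("top",u,.010)[:2] for u in((212.5,209.5),(270.75,200.5),(290.5,333.75),(232,343))]
print("board",np.round(C,3),np.mean(C,0))
E
```

```text
orange ['top'] [0.66510583 0.16371062 1.54736699] -0.3509268430734399 {'top': np.uint64(155), 'side': np.uint64(153)}
orange ['top', 'side'] [0.66264924 0.16973456 1.48419909] -0.7278459075095353 {'top': np.uint64(155), 'side': np.uint64(153)}
paddle ['top'] [ 0.51175008 -0.39651497  0.21313722] -0.8012924071082391 {'top': np.uint64(248), 'side': np.uint64(573)}
paddle ['top', 'side'] [ 0.51109856 -0.39558463  0.23766183] -1.6277516430297148 {'top': np.uint64(248), 'side': np.uint64(573)}
green top [0.55183248 0.10364043 0.09      ]
green side [0.55107383 0.10532077 0.09      ]
navy top [0.44275183 0.09887965 0.09      ]
navy side [0.44120767 0.10101828 0.09      ]
board [[0.718 0.247]
 [0.74  0.087]
 [0.374 0.039]
 [0.354 0.197]] [0.54659297 0.14252973]
```

Run:
```python
from h import *
I={n:cv2.imread(f"pics/{n}0.png")[:,:,::-1].copy() for n in P}
print(cv2.cvtColor(I["top"],cv2.COLOR_RGB2HSV)[228,222:264].tolist()); print(cv2.cvtColor(I["side"],cv2.COLOR_RGB2HSV)[205,298:326].tolist())
t=np.linspace(0,2*np.pi,40)
cyl=np.array([[s,.021*np.cos(a),.021*np.sin(a)] for s in(-.036,.036) for a in t])
def X(p): return cyl@Rz(p[2]).T+[p[0],p[1],.030]
for s in(110,125,140,155):
    m={"top":hsvmask(I["top"],5,18,s+15,100,(224,218,261,240)),"side":hsvmask(I["side"],5,18,s+15,100,(300,190,324,216))}
    for n in m: m[n]=cv2.morphologyEx(m[n],cv2.MORPH_OPEN,np.ones((2,2)))
    for ns in(["top"],["top","side"]):
        x0=np.array([.665,.165,1.5])
        r=minimize(lambda p:-sum(iou(n,X(p),m[n]) for n in ns),x0,method="Nelder-Mead",options=dict(initial_simplex=[x0]+[x0+d for d in np.diag([.01,.01,.15])],xatol=1e-5,fatol=1e-5))
        print(s,ns,r.x.round(4),r.fun,[int(m[n].sum()) for n in m])
```

```text
[[14, 115, 195], [14, 114, 188], [13, 114, 188], [17, 52, 222], [21, 14, 237], [21, 27, 221], [13, 91, 171], [13, 173, 223], [14, 167, 236], [14, 167, 238], [15, 167, 240], [15, 166, 240], [15, 165, 240], [14, 168, 237], [15, 167, 238], [15, 165, 240], [15, 165, 240], [15, 165, 240], [15, 166, 239], [15, 167, 237], [15, 165, 239], [15, 164, 241], [15, 164, 241], [15, 165, 240], [15, 166, 237], [15, 165, 238], [16, 164, 240], [16, 164, 240], [15, 165, 240], [15, 166, 237], [15, 165, 238], [16, 164, 240], [17, 114, 240], [19, 29, 238], [27, 11, 227], [21, 21, 159], [14, 63, 81], [13, 100, 110], [13, 112, 128], [13, 110, 127], [13, 108, 127], [13, 111, 129]]
[[16, 104, 226], [17, 106, 222], [16, 95, 220], [16, 44, 180], [13, 136, 157], [15, 196, 187], [15, 195, 207], [15, 189, 218], [16, 192, 231], [17, 190, 241], [17, 192, 245], [17, 193, 235], [17, 192, 245], [17, 186, 252], [18, 181, 255], [17, 188, 255], [17, 194, 240], [17, 193, 243], [17, 195, 234], [16, 189, 221], [16, 139, 206], [17, 103, 222], [17, 102, 229], [16, 99, 235], [17, 102, 232], [16, 100, 235], [16, 101, 232], [16, 103, 225]]
110 ['top'] [0.6599 0.1601 1.4965] -0.8726975030699959 [410, 290]
110 ['top', 'side'] [0.6603 0.1623 1.4683] -1.24597232566806 [410, 290]
125 ['top'] [0.6605 0.1625 1.5397] -0.855948732237392 [386, 204]
125 ['top', 'side'] [0.6606 0.1628 1.495 ] -1.279135970245333 [386, 204]
140 ['top'] [0.6605 0.1619 1.5175] -0.8323311424975528 [372, 183]
140 ['top', 'side'] [0.661  0.1637 1.4702] -1.2656059864588431 [372, 183]
155 ['top'] [0.6623 0.1606 1.5471] -0.5717526942711287 [252, 171]
155 ['top', 'side'] [0.6621 0.167  1.4772] -0.9854966870975008 [252, 171]
```

```bash
cat >> h.py <<'E'
from scipy.spatial.transform import Rotation as Ro
AX=np.array([np.cos(-.05),np.sin(-.05),0])   # closing line = spool perpendicular
Rdown=Ro.from_matrix(np.column_stack([np.cross(AX,[0,0,-1]),AX,[0,0,-1]]))
Rpick=Ro.from_rotvec(-.52*AX)*Rdown
Rplace=Ro.from_rotvec(np.pi/2*AX)*Rpick
def tcp(R,g,L=tcp_to_grasp): return np.array(g)-L*R.as_matrix()[:,2]
def plan(pos,R,note=""):
    s=read_state(); d=pos-s["ee_pos"]; w=(R*Ro.from_rotvec(s["tcp_rot"]).inv()).as_rotvec()
    n=int(np.ceil(max(abs(d).max()/.05,np.linalg.norm(w)/.17)))
    print(note,"target",pos.round(4),"d",d.round(4),"w",w.round(4),"n>=",n,"j",s["joints"].round(2),"t",round(s["time"],2))
E
python3 - <<'E'
from h import *
plan(tcp(Rpick,[.660,.161,.15]),Rpick,"above")
plan(tcp(Rpick,[.660,.161,.034]),Rpick,"grasp")
plan(tcp(Rplace,[.662,.135,.06]),Rplace,"place")
E
```

```text
above target [0.6638 0.2378 0.2843] d [ 0.509  -0.3158 -0.1197] w [-0.4541 -0.329  -1.3151] n>= 11 j [ 1.28  0.32  1.57  0.    1.26 -0.02] t 0.1
grasp target [0.6638 0.2378 0.1683] d [ 0.509  -0.3158 -0.2357] w [-0.4541 -0.329  -1.3151] n>= 11 j [ 1.28  0.32  1.57  0.    1.26 -0.02] t 0.1
place target [0.6553 0.0009 0.1369] d [ 0.5004 -0.5527 -0.2671] w [ 0.9162  0.6577 -1.2149] n>= 12 j [ 1.28  0.32  1.57  0.    1.26 -0.02] t 0.1
```

send_rows(
  moves=[
    {"dp": [0.0364, -0.0226, -0.0085], "twist": [-0.0324, -0.0235, -0.0939], "claw": 0},
    {"dp": [0.0364, -0.0226, -0.0085], "twist": [-0.0324, -0.0235, -0.0939], "claw": 0},
    {"dp": [0.0364, -0.0226, -0.0085], "twist": [-0.0324, -0.0235, -0.0939], "claw": 0},
    {"dp": [0.0364, -0.0226, -0.0085], "twist": [-0.0324, -0.0235, -0.0939], "claw": 0},
    {"dp": [0.0364, -0.0226, -0.0085], "twist": [-0.0324, -0.0235, -0.0939], "claw": 0},
    {"dp": [0.0364, -0.0226, -0.0085], "twist": [-0.0324, -0.0235, -0.0939], "claw": 0},
    {"dp": [0.0364, -0.0226, -0.0085], "twist": [-0.0324, -0.0235, -0.0939], "claw": 0},
    {"dp": [0.0364, -0.0226, -0.0085], "twist": [-0.0324, -0.0235, -0.0939], "claw": 0},
    {"dp": [0.0364, -0.0226, -0.0085], "twist": [-0.0324, -0.0235, -0.0939], "claw": 0},
    {"dp": [0.0364, -0.0226, -0.0085], "twist": [-0.0324, -0.0235, -0.0939], "claw": 0},
    {"dp": [0.0364, -0.0226, -0.0085], "twist": [-0.0324, -0.0235, -0.0939], "claw": 0},
    {"dp": [0.0364, -0.0226, -0.0085], "twist": [-0.0324, -0.0235, -0.0939], "claw": 0},
    {"dp": [0.0364, -0.0226, -0.0085], "twist": [-0.0324, -0.0235, -0.0939], "claw": 0},
    {"dp": [0.0364, -0.0226, -0.0085], "twist": [-0.0324, -0.0235, -0.0939], "claw": 0},
    {"claw": 0},
  ],
)

```text
invalid input
```

Run:
```python
from h import *
plan(tcp(Rpick,[.660,.161,.15]),Rpick,"above")
plan(tcp(Rpick,[.660,.161,.034]),Rpick,"grasp")
```

```text
above target [0.6638 0.2378 0.2843] d [ 0.509  -0.3158 -0.1197] w [-0.4541 -0.329  -1.3151] n>= 11 j [ 1.28  0.32  1.57  0.    1.26 -0.02] t 0.1
grasp target [0.6638 0.2378 0.1683] d [ 0.509  -0.3158 -0.2357] w [-0.4541 -0.329  -1.3151] n>= 11 j [ 1.28  0.32  1.57  0.    1.26 -0.02] t 0.1
```

send_rows(
  moves=[
    {"dp": [0.0364, -0.0226, -0.0085], "twist": [-0.0324, -0.0235, -0.0939], "claw": 0},
    {"dp": [0.0364, -0.0226, -0.0085], "twist": [-0.0324, -0.0235, -0.0939], "claw": 0},
    {"dp": [0.0364, -0.0226, -0.0085], "twist": [-0.0324, -0.0235, -0.0939], "claw": 0},
    {"dp": [0.0364, -0.0226, -0.0085], "twist": [-0.0324, -0.0235, -0.0939], "claw": 0},
    {"dp": [0.0364, -0.0226, -0.0085], "twist": [-0.0324, -0.0235, -0.0939], "claw": 0},
    {"dp": [0.0364, -0.0226, -0.0085], "twist": [-0.0324, -0.0235, -0.0939], "claw": 0},
    {"dp": [0.0364, -0.0226, -0.0085], "twist": [-0.0324, -0.0235, -0.0939], "claw": 0},
    {"dp": [0.0364, -0.0226, -0.0085], "twist": [-0.0324, -0.0235, -0.0939], "claw": 0},
    {"dp": [0.0364, -0.0226, -0.0085], "twist": [-0.0324, -0.0235, -0.0939], "claw": 0},
    {"dp": [0.0364, -0.0226, -0.0085], "twist": [-0.0324, -0.0235, -0.0939], "claw": 0},
    {"dp": [0.0364, -0.0226, -0.0085], "twist": [-0.0324, -0.0235, -0.0939], "claw": 0},
    {"dp": [0.0364, -0.0226, -0.0085], "twist": [-0.0324, -0.0235, -0.0939], "claw": 0},
    {"dp": [0.0364, -0.0226, -0.0085], "twist": [-0.0324, -0.0235, -0.0939], "claw": 0},
    {"dp": [0.0364, -0.0226, -0.0085], "twist": [-0.0324, -0.0235, -0.0939], "claw": 0},
    {"dp": [0, 0, 0], "twist": [0, 0, 0], "claw": 0},
  ],
  squeeze=30,
)

```text
time: 1.98
ee_pos: [0.6663, 0.2353, 0.2835]
tcp_rot: [1.983, 1.883, -0.529]
force: [-0.0, 0.7, -0.5]
opening: 0.0854
grasp_force: 0.0
```

Run:
```python
from h import *
plan(tcp(Rpick,[.660,.161,.15]),Rpick,"above")
plan(tcp(Rpick,[.660,.161,.034]),Rpick,"grasp")
cv2.imwrite("pics/a.png",snapshot("side")[100:300,150:400,::-1].repeat(3,0).repeat(3,1))
```

```text
above target [0.6638 0.2378 0.2843] d [-0.0024  0.0024  0.0008] w [ 0.001  -0.0004  0.0018] n>= 1 j [ 0.41  0.67  1.33 -0.47  1.42  0.6 ] t 1.98
grasp target [0.6638 0.2378 0.1683] d [-0.0024  0.0024 -0.1152] w [ 0.001  -0.0004  0.0018] n>= 3 j [ 0.41  0.67  1.33 -0.47  1.42  0.6 ] t 1.98
```

View pics/a.png

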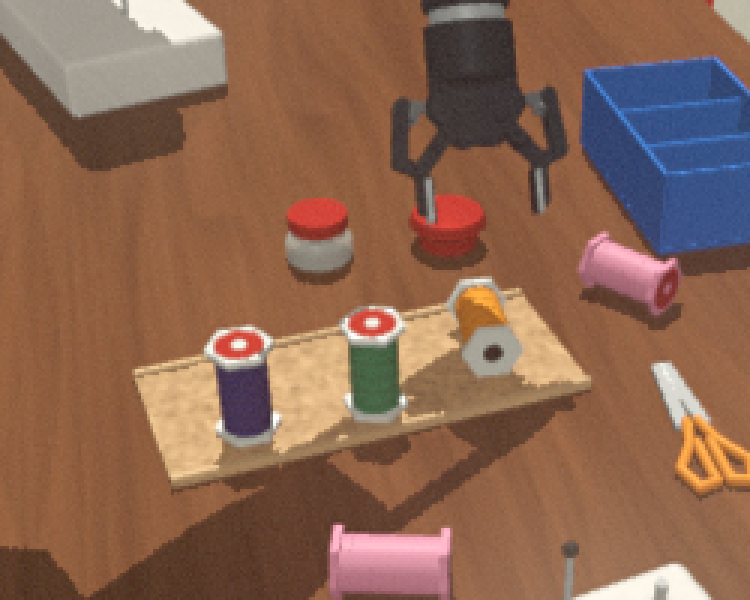

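The picture shows the open gripper, tilted, above the lying orange spool (side px ≈ (312,212)); green and navy are untouched. Descending and closing.

send_rows(
  moves=[
    {"dp": [-0.0006, 0.0006, -0.029], "twist": [0, 0, 0], "claw": 0},
    {"dp": [-0.0006, 0.0006, -0.029], "twist": [0, 0, 0], "claw": 0},
    {"dp": [-0.0006, 0.0006, -0.029], "twist": [0, 0, 0], "claw": 0},
    {"dp": [-0.0006, 0.0006, -0.018], "twist": [0, 0, 0], "claw": 0},
    {"dp": [0, 0, -0.01], "twist": [0, 0, 0], "claw": 0},
    {"dp": [0, 0, 0], "twist": [0, 0, 0], "claw": 0.3},
    {"dp": [0, 0, 0], "twist": [0, 0, 0], "claw": 0.6},
    {"dp": [0, 0, 0], "twist": [0, 0, 0], "claw": 1},
    {"dp": [0, 0, 0], "twist": [0, 0, 0], "claw": 1},
    {"dp": [0, 0, 0], "twist": [0, 0, 0], "claw": 1},
    {"dp": [0, 0, 0], "twist": [0, 0, 0], "claw": 1},
    {"dp": [0, 0, 0], "twist": [0, 0, 0], "claw": 1},
  ],
  squeeze=30,
)

```text
time: 3.52
ee_pos: [0.6626, 0.24, 0.1722]
tcp_rot: [1.98, 1.885, -0.521]
force: [1.6, 1.2, 6.8]
opening: 0.0414
grasp_force: 30.8
```

Run:
```python
from h import *
plan(tcp(Rpick,[.660,.161,.034]),Rpick,"grasp")
plan(tcp(Rpick,[.660,.161,.120]),Rpick,"lift")
plan(tcp(Rplace,[.662,.135,.090]),Rplace,"place")
```

```text
grasp target [0.6638 0.2378 0.1683] d [ 0.0012 -0.0022 -0.004 ] w [-0.0007  0.0043 -0.0018] n>= 1 j [ 0.42  0.77  1.43 -0.49  1.23  0.71] t 3.52
lift target [0.6638 0.2378 0.2543] d [ 0.0012 -0.0022  0.082 ] w [-0.0007  0.0043 -0.0018] n>= 2 j [ 0.42  0.77  1.43 -0.49  1.23  0.71] t 3.52
place target [0.6553 0.0009 0.1669] d [-0.0073 -0.2391 -0.0054] w [ 1.5681 -0.0737  0.0019] n>= 10 j [ 0.42  0.77  1.43 -0.49  1.23  0.71] t 3.52
```

send_rows(
  moves=[
    {"dp": [0, 0, 0.02], "twist": [0, 0, 0], "claw": 1},
    {"dp": [0, 0, 0.03], "twist": [0, 0, 0], "claw": 1},
    {"dp": [0, 0, 0.03], "twist": [0, 0, 0], "claw": 1},
    {"dp": [0, 0, 0.03], "twist": [0, 0, 0], "claw": 1},
    {"dp": [-0.0006, -0.0199, -0.0089], "twist": [0.1307, -0.0063, 0], "claw": 1},
    {"dp": [-0.0006, -0.0199, -0.0089], "twist": [0.1307, -0.0063, 0], "claw": 1},
    {"dp": [-0.0006, -0.0199, -0.0089], "twist": [0.1307, -0.0063, 0], "claw": 1},
    {"dp": [-0.0006, -0.0199, -0.0089], "twist": [0.1307, -0.0063, 0], "claw": 1},
    {"dp": [-0.0006, -0.0199, -0.0089], "twist": [0.1307, -0.0063, 0], "claw": 1},
    {"dp": [-0.0006, -0.0199, -0.0089], "twist": [0.1307, -0.0063, 0], "claw": 1},
    {"dp": [-0.0006, -0.0199, -0.0089], "twist": [0.1307, -0.0063, 0], "claw": 1},
    {"dp": [-0.0006, -0.0199, -0.0089], "twist": [0.1307, -0.0063, 0], "claw": 1},
    {"dp": [-0.0006, -0.0199, -0.0089], "twist": [0.1307, -0.0063, 0], "claw": 1},
    {"dp": [-0.0006, -0.0199, -0.0089], "twist": [0.1307, -0.0063, 0], "claw": 1},
    {"dp": [-0.0006, -0.0199, -0.0089], "twist": [0.1307, -0.0063, 0], "claw": 1},
    {"dp": [-0.0006, -0.0199, -0.0089], "twist": [0.1307, -0.0063, 0], "claw": 1},
    {"dp": [0, 0, 0], "twist": [0, 0, 0], "claw": 1},
    {"dp": [0, 0, 0], "twist": [0, 0, 0], "claw": 1},
  ],
)

```text
time: 5.78
ee_pos: [0.655, 0.0014, 0.1747]
tcp_rot: [-1.627, -1.55, -0.942]
force: [0.5, 0.1, -1.2]
opening: 0.041
grasp_force: 30.5
```

Run:
```python
from h import *
plan(tcp(Rplace,[.662,.135,.090]),Rplace,"place")
b=snapshot("top")[180:330,195:315,::-1].repeat(3,0).repeat(3,1)
a=snapshot("side")[140:270,190:350,::-1].repeat(3,0).repeat(3,1)
c=np.zeros((450,800,3),np.uint8);c[:,:360]=b;c[:390,360:]=a[:,:440];cv2.imwrite("pics/b.png",c)
```

```text
place target [0.6553 0.0009 0.1669] d [ 0.0003 -0.0005 -0.0078] w [ 0.002   0.0007 -0.0011] n>= 1 j [-0.21  0.75  1.67  1.1   1.29 -0.82] t 5.78
```

View pics/b.png

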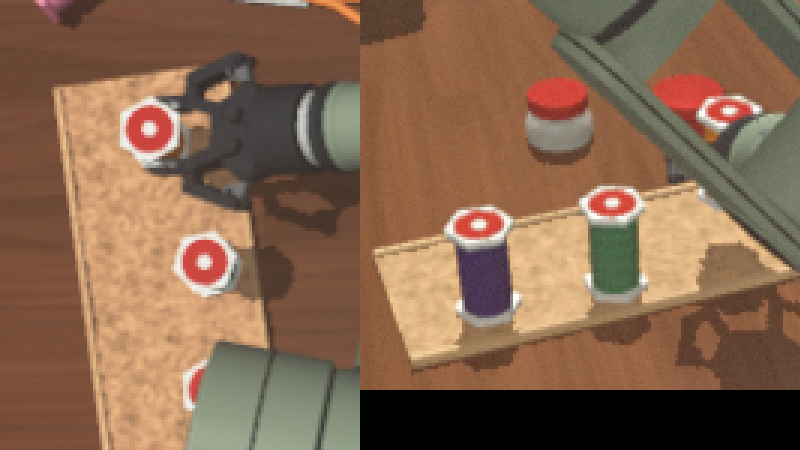

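Spool upright in the gripper, red label up at top px (245,223) / side px (313,177); others standing. Triangulate the label.

Run:
```python
from h import *
from scipy.optimize import least_squares
b=cv2.imread("pics/b.png")[:,:,::-1].copy()
u=[];
for n,box,off in(("top",(118,98,184,162),(195,180,0)),("side",(700,95,762,128),(190,140,360))):
    x0,y0,x1,y1=box; s=b[y0:y1,x0:x1]; h=cv2.cvtColor(s,cv2.COLOR_RGB2HSV)
    m=((h[...,0]>170)|(h[...,0]<6))&(h[...,1]>120)&(h[...,2]>90)
    q=cv2.convexHull(np.argwhere(m)[:,::-1].astype(np.int32)); M=cv2.moments(q); c=np.array([M["m10"],M["m01"]])/M["m00"]
    u.append((c+[x0-off[2],y0]-1)/3+off[:2])
print(u)
r=least_squares(lambda X:np.r_[proj("top",X)[0]-u[0],proj("side",X)[0]-u[1]],[.66,.13,.14]); print(r.x,r.fun)
```

```text
[array([244.25595985, 222.33688833]), array([310.09786307, 176.36463863])]
[0.65770951 0.14417893 0.14157549] [-0.2754268   1.58591191  1.5960031  -0.191654  ]
```

send_rows(
  moves=[
    {"dp": [0, 0, -0.016], "twist": [0, 0, 0], "claw": 1},
    {"dp": [0, 0, -0.015], "twist": [0, 0, 0], "claw": 1},
    {"dp": [0, 0, -0.01], "twist": [0, 0, 0], "claw": 1},
    {"dp": [0, 0, -0.002], "twist": [0, 0, 0], "claw": 1},
    {"dp": [0, 0, 0], "twist": [0, 0, 0], "claw": 1},
  ],
)

```text
time: 6.5
ee_pos: [0.655, 0.0009, 0.1307]
tcp_rot: [-1.627, -1.547, -0.943]
force: [-0.4, -0.7, -0.8]
opening: 0.0415
grasp_force: 30.5
```

send_rows(
  moves=[
    {"dp": [0, 0, -0.002], "twist": [0, 0, 0], "claw": 1},
    {"dp": [0, 0, 0], "twist": [0, 0, 0], "claw": 1},
  ],
)

```text
time: 6.75
ee_pos: [0.655, 0.0009, 0.1291]
tcp_rot: [-1.627, -1.548, -0.943]
force: [-0.6, 0.4, -0.7]
opening: 0.0409
grasp_force: 30.5
```

send_rows(
  moves=[
    {"dp": [0, 0, -0.002], "twist": [0, 0, 0], "claw": 1},
    {"dp": [0, 0, 0], "twist": [0, 0, 0], "claw": 1},
  ],
)

```text
time: 7.0
ee_pos: [0.6549, 0.0009, 0.1269]
tcp_rot: [-1.627, -1.548, -0.942]
force: [0.2, 0.2, -0.2]
opening: 0.0408
grasp_force: 30.5
```

send_rows(
  moves=[
    {"dp": [0, 0, -0.001], "twist": [0, 0, 0], "claw": 1},
    {"dp": [0, 0, 0], "twist": [0, 0, 0], "claw": 1},
  ],
)

```text
time: 7.25
ee_pos: [0.655, 0.0009, 0.1259]
tcp_rot: [-1.627, -1.548, -0.943]
force: [-0.3, -0.5, -0.0]
opening: 0.0408
grasp_force: 30.6
```

send_rows(
  moves=[
    {"dp": [0, 0, -0.001], "twist": [0, 0, 0], "claw": 1},
    {"dp": [0, 0, 0], "twist": [0, 0, 0], "claw": 1},
  ],
)

```text
time: 7.5
ee_pos: [0.6549, 0.0009, 0.1256]
tcp_rot: [-1.626, -1.547, -0.944]
force: [-1.4, -1.0, 4.7]
opening: 0.0408
grasp_force: 30.9
```

send_rows(
  moves=[
    {"dp": [0, 0, 0], "twist": [0, 0, 0], "claw": 0.4},
    {"dp": [0, 0, 0], "twist": [0, 0, 0], "claw": 0.3},
    {"dp": [0, 0, 0], "twist": [0, 0, 0], "claw": 0.15},
    {"dp": [0, 0, 0], "twist": [0, 0, 0], "claw": 0.15},
    {"dp": [0, 0, 0], "twist": [0, 0, 0], "claw": 0.15},
  ],
)

```text
time: 8.12
ee_pos: [0.6549, 0.0009, 0.1249]
tcp_rot: [-1.627, -1.548, -0.942]
force: [-1.4, -0.3, 0.7]
opening: 0.0725
grasp_force: 0.0
```

send_rows(
  moves=[
    {"dp": [-0.0005, -0.01, 0.004], "twist": [0, 0, 0], "claw": 0.15},
    {"dp": [-0.001, -0.02, 0.01], "twist": [0, 0, 0], "claw": 0.15},
    {"dp": [-0.0015, -0.03, 0.017], "twist": [0, 0, 0], "claw": 0.15},
    {"dp": [-0.002, -0.04, 0.023], "twist": [0, 0, 0], "claw": 0.15},
    {"dp": [-0.002, -0.04, 0.023], "twist": [0, 0, 0], "claw": 0.15},
    {"dp": [0, 0, 0.03], "twist": [0, 0, 0], "claw": 0.5},
    {"dp": [0, 0, 0.04], "twist": [0, 0, 0], "claw": 1},
    {"dp": [0, 0, 0.04], "twist": [0, 0, 0], "claw": 1},
  ],
  squeeze=40,
)

```text
time: 9.12
ee_pos: [0.6473, -0.1409, 0.3139]
tcp_rot: [-1.629, -1.547, -0.943]
force: [0.2, 0.5, 1.1]
opening: 0.0181
grasp_force: 0.0
```

Run:
```python
from h import *
T=snapshot("top");S=snapshot("side")
c=np.zeros((450,800,3),np.uint8);c[:,:360]=T[180:330,195:315,::-1].repeat(3,0).repeat(3,1);c[:390,360:]=S[140:270,190:350,::-1].repeat(3,0).repeat(3,1)[:,:440];cv2.imwrite("pics/c.png",c)
# press pose: tool down, closing line across winder x (yaw .23)
for s in(0,np.pi):
    a=.23+np.pi/2-s; ax=np.array([np.cos(a),np.sin(a),0])
    R=Ro.from_matrix(np.column_stack([np.cross(ax,[0,0,-1]),ax,[0,0,-1]]))
    plan(np.array([.511,-.396,.150+.173+.04]),R,f"press {s}")
for s in(0,np.pi):
    a=.23-s; ax=np.array([np.cos(a),np.sin(a),0])
    R=Ro.from_matrix(np.column_stack([np.cross(ax,[0,0,-1]),ax,[0,0,-1]]))
    plan(np.array([.511,-.396,.150+.173+.04]),R,f"press along {s}")
```

```text
press 0 target [ 0.511 -0.396  0.363] d [-0.137  -0.2553  0.0449] w [-0.7762 -0.9138  1.6539] n>= 13 j [-0.41  0.62  1.47  0.95  1.58 -0.63] t 9.22
press 3.141592653589793 target [ 0.511 -0.396  0.363] d [-0.137  -0.2553  0.0449] w [-0.8529  0.7245 -1.1676] n>= 10 j [-0.41  0.62  1.47  0.95  1.58 -0.63] t 9.22
press along 0 target [ 0.511 -0.396  0.363] d [-0.137  -0.2553  0.0449] w [-1.0481 -0.0853  0.2499] n>= 7 j [-0.41  0.62  1.47  0.95  1.58 -0.63] t 9.22
press along 3.141592653589793 target [ 0.511 -0.396  0.363] d [-0.137  -0.2553  0.0449] w [-0.1187  1.4587 -2.5072] n>= 18 j [-0.41  0.62  1.47  0.95  1.58 -0.63] t 9.22
```

View pics/c.png

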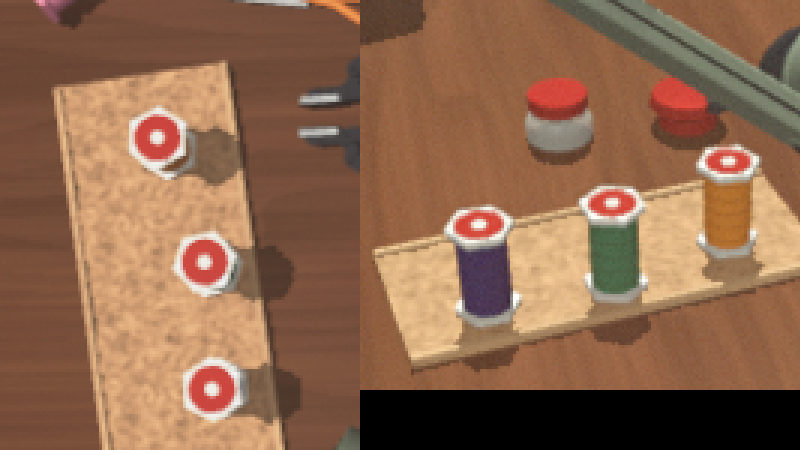

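Orange stands label up at top px (247,226), side px (313,194), 100+ mm from green; fingers are clear. Now to the paddle.

send_rows(
  moves=[
    {"dp": [-0.01, 0, 0.04], "twist": [0, 0, 0], "claw": 1},
    {"dp": [-0.02, -0.02, 0.03], "twist": [-0.131, -0.0107, 0.0312], "claw": 1},
    {"dp": [-0.02, -0.034, 0], "twist": [-0.131, -0.0107, 0.0312], "claw": 1},
    {"dp": [-0.02, -0.034, 0], "twist": [-0.131, -0.0107, 0.0312], "claw": 1},
    {"dp": [-0.02, -0.034, 0], "twist": [-0.131, -0.0107, 0.0312], "claw": 1},
    {"dp": [-0.02, -0.034, 0], "twist": [-0.131, -0.0107, 0.0312], "claw": 1},
    {"dp": [-0.02, -0.034, 0], "twist": [-0.131, -0.0107, 0.0312], "claw": 1},
    {"dp": [-0.007, -0.034, 0], "twist": [-0.131, -0.0107, 0.0312], "claw": 1},
    {"dp": [0, -0.031, 0], "twist": [-0.131, -0.0107, 0.0312], "claw": 1},
    {"dp": [0, 0, 0], "twist": [0, 0, 0], "claw": 1},
  ],
)

```text
time: 10.48
ee_pos: [0.5097, -0.396, 0.3819]
tcp_rot: [-1.962, -2.447, 0.007]
force: [-0.2, 0.3, -0.5]
opening: -0.0004
grasp_force: 0.0
```

Run:
```python
from h import *
a=.23; ax=np.array([np.cos(a),np.sin(a),0])
R=Ro.from_matrix(np.column_stack([np.cross(ax,[0,0,-1]),ax,[0,0,-1]]))
plan(np.array([.511,-.396,.150+.173+.012]),R,"press along")
```

```text
press along target [ 0.511 -0.396  0.335] d [ 0.0013 -0.     -0.0469] w [ 0.0001 -0.0068  0.0108] n>= 1 j [-0.68  0.45  1.43 -0.    1.28 -0.9 ] t 10.47
```

send_rows(
  moves=[
    {"dp": [0.0013, 0, -0.025], "twist": [0, 0, 0], "claw": 1},
    {"dp": [0, 0, -0.022], "twist": [0, 0, 0], "claw": 1},
    {"dp": [0, 0, -0.008], "twist": [0, 0, 0], "claw": 1},
  ],
)

```text
time: 10.85
ee_pos: [0.5115, -0.3938, 0.3254]
tcp_rot: [-1.956, -2.446, 0.004]
force: [-1.9, 0.1, 3.8]
opening: 0.0001
grasp_force: 1.6
```

send_rows(
  moves=[
    {"dp": [-0.001, 0, -0.006], "twist": [0, 0, 0], "claw": 1},
    {"dp": [-0.003, -0.0007, -0.008], "twist": [0, 0, 0], "claw": 1},
  ],
)

```text
time: 11.1
ee_pos: [0.5083, -0.3947, 0.3146]
tcp_rot: [-1.96, -2.451, 0.004]
force: [-1.5, 2.1, 5.5]
opening: 0.0002
grasp_force: 2.6
```

send_rows(
  moves=[
    {"dp": [-0.003, -0.0007, -0.008], "twist": [0, 0, 0], "claw": 1},
    {"dp": [-0.003, -0.0007, -0.008], "twist": [0, 0, 0], "claw": 1},
  ],
)

```text
time: 11.35
ee_pos: [0.5024, -0.396, 0.2975]
tcp_rot: [-1.96, -2.451, 0.003]
force: [1.4, 2.6, 1.7]
opening: 0.0001
grasp_force: 1.4
```

Run:
```python
from h import *
c=np.zeros((450,800,3),np.uint8)
c[:390,:360]=snapshot("top")[190:320,400:520,::-1].repeat(3,0).repeat(3,1);c[:450,360:]=snapshot("side")[290:440,250:400,::-1].repeat(3,0).repeat(3,1)[:,:440];cv2.imwrite("pics/d.png",c)
```

View pics/d.png

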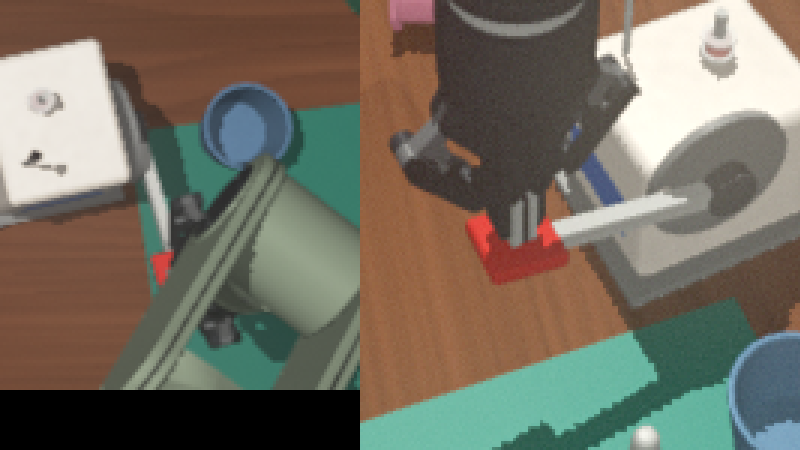

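Fingertips sit mid-paddle (side px ≈ (423,367)), lever near the first click. Continuing along the arc.

send_rows(
  moves=[
    {"dp": [-0.0015, -0.0003, -0.008], "twist": [0, 0, 0], "claw": 1},
    {"dp": [-0.0015, -0.0003, -0.008], "twist": [0, 0, 0], "claw": 1},
  ],
)

```text
time: 11.7
ee_pos: [0.4994, -0.3968, 0.2814]
tcp_rot: [-1.959, -2.451, 0.005]
force: [2.1, 3.1, 6.0]
opening: -0.0001
grasp_force: 3.3
```

send_rows(
  moves=[
    {"dp": [-0.001, -0.0002, -0.008], "twist": [0, 0, 0], "claw": 1},
    {"dp": [0, 0, -0.008], "twist": [0, 0, 0], "claw": 1},
  ],
)

```text
time: 11.95
ee_pos: [0.4983, -0.3971, 0.2649]
tcp_rot: [-1.959, -2.451, 0.005]
force: [0.1, 0.5, 3.7]
opening: -0.0002
grasp_force: 2.2
```

send_rows(
  moves=[
    {"dp": [0, 0, -0.008], "twist": [0, 0, 0], "claw": 1},
    {"dp": [0, 0, -0.008], "twist": [0, 0, 0], "claw": 1},
  ],
)

```text
time: 12.2
ee_pos: [0.4986, -0.397, 0.2494]
tcp_rot: [-1.96, -2.451, 0.004]
force: [1.4, 3.3, 9.0]
opening: 0.0001
grasp_force: 4.4
```

send_rows(
  moves=[
    {"dp": [0.001, 0.0002, -0.006], "twist": [0, 0, 0], "claw": 1},
    {"dp": [0, 0, 0], "twist": [0, 0, 0], "claw": 1},
  ],
)

```text
time: 12.45
ee_pos: [0.4996, -0.3969, 0.243]
tcp_rot: [-1.959, -2.451, 0.005]
force: [-0.3, 2.0, 9.2]
opening: 0.0002
grasp_force: 3.7
```

send_rows(
  moves=[
    {"dp": [0.001, 0.0002, -0.004], "twist": [0, 0, 0], "claw": 1},
    {"dp": [0, 0, 0], "twist": [0, 0, 0], "claw": 1},
  ],
)

```text
time: 12.7
ee_pos: [0.5004, -0.3967, 0.239]
tcp_rot: [-1.959, -2.451, 0.005]
force: [1.1, 1.6, 7.1]
opening: 0.0004
grasp_force: 3.1
```

send_rows(
  moves=[
    {"dp": [0.001, 0.0002, -0.004], "twist": [0, 0, 0], "claw": 1},
    {"dp": [0, 0, 0], "twist": [0, 0, 0], "claw": 1},
  ],
)

```text
time: 12.95
ee_pos: [0.5013, -0.3966, 0.2348]
tcp_rot: [-1.958, -2.45, 0.006]
force: [0.2, 1.4, 5.1]
opening: 0.0
grasp_force: 2.8
```

send_rows(
  moves=[
    {"dp": [0.001, 0.0002, -0.003], "twist": [0, 0, 0], "claw": 1},
    {"dp": [0, 0, 0], "twist": [0, 0, 0], "claw": 1},
  ],
)

```text
time: 13.2
ee_pos: [0.502, -0.3964, 0.2318]
tcp_rot: [-1.958, -2.45, 0.006]
force: [-1.7, 0.9, 5.8]
opening: 0.0001
grasp_force: 3.0
```

send_rows(
  moves=[
    {"dp": [0.001, 0.0002, -0.003], "twist": [0, 0, 0], "claw": 1},
    {"dp": [0, 0, 0], "twist": [0, 0, 0], "claw": 1},
  ],
)

```text
time: 13.45
ee_pos: [0.5029, -0.3963, 0.229]
tcp_rot: [-1.958, -2.45, 0.007]
force: [-1.1, 0.5, 6.2]
opening: 0.0
grasp_force: 3.5
```

Run:
```python
from h import *
S=snapshot("side"); m=hsvmask(S,172,6,150,90,(280,330,460,420)).astype(np.uint8)
# model hull of the unoccluded paddle at lever angle q; compare visible red: outline containment
a=.23; f=np.array([np.cos(a),np.sin(a),0]); piv=np.array([.511,-.396,0])+.1208*f; piv[2]=.089
bx=boxpts(.044,.04,.01)+[-.135,0,.009]
ys,xs=np.where(m); print(xs.min(),xs.max(),ys.min(),ys.max())
for q in np.arange(.5,.86,.05):
    u=proj("side",(bx@Ry(.4-q).T)@Rz(a).T+piv); print(round(q,2),u.min(0).round(1),u.max(0).round(1),round(iou("side",(bx@Ry(.4-q).T)@Rz(a).T+piv,m),3))
cv2.imwrite("pics/e.png",S[290:440,250:450,::-1].repeat(4,0).repeat(4,1))
```

```text
288 319 382 412
0.5 [283.2 368.7] [319.3 403.8] 0.173
0.55 [283.7 370.8] [319.6 406.4] 0.261
0.6 [284.3 372.8] [320.1 408.8] 0.364
0.65 [285.2 374.7] [320.8 411.1] 0.474
0.7 [286.2 376.4] [321.5 413.2] 0.566
0.75 [287.5 378.1] [322.5 415.1] 0.545
0.8 [288.9 379.7] [323.5 416.8] 0.502
0.85 [290.5 381.2] [324.7 418.4] 0.453
```

View pics/e.png

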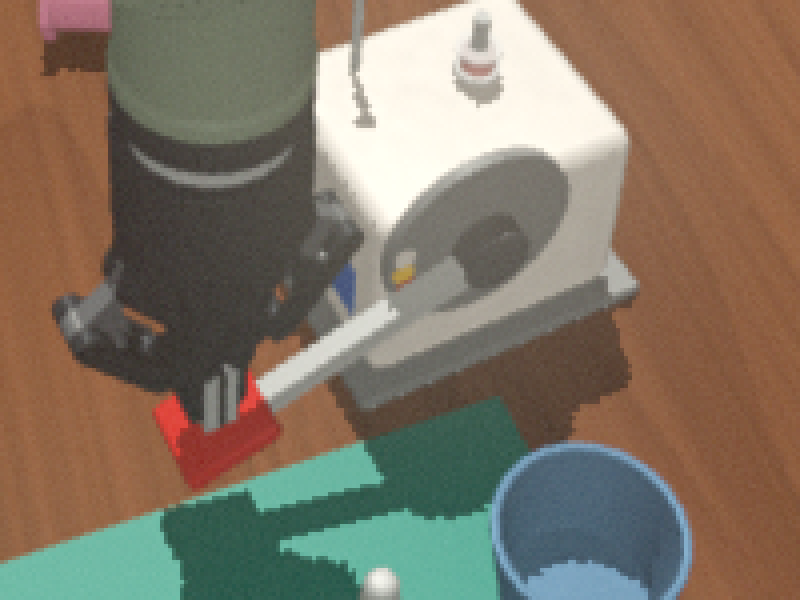

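send_rows(
  moves=[
    {"dp": [0.001, 0.0002, -0.003], "twist": [0, 0, 0], "claw": 1},
    {"dp": [0, 0, 0], "twist": [0, 0, 0], "claw": 1},
  ],
)

```text
time: 13.75
ee_pos: [0.5038, -0.3961, 0.2261]
tcp_rot: [-1.957, -2.45, 0.007]
force: [-3.7, -0.0, 7.6]
opening: 0.0001
grasp_force: 4.1
```

send_rows(
  moves=[
    {"dp": [0.001, 0.0002, -0.002], "twist": [0, 0, 0], "claw": 1},
    {"dp": [0, 0, 0], "twist": [0, 0, 0], "claw": 1},
  ],
)

```text
time: 14.0
ee_pos: [0.5045, -0.3959, 0.2242]
tcp_rot: [-1.957, -2.45, 0.008]
force: [-3.7, 1.1, 8.2]
opening: 0.0001
grasp_force: 4.6
```

send_rows(
  moves=[
    {"dp": [0.001, 0.0002, -0.002], "twist": [0, 0, 0], "claw": 1},
    {"dp": [0, 0, 0], "twist": [0, 0, 0], "claw": 1},
  ],
)

```text
time: 14.25
ee_pos: [0.5053, -0.3958, 0.2222]
tcp_rot: [-1.956, -2.449, 0.008]
force: [-4.5, -0.4, 9.3]
opening: 0.0001
grasp_force: 4.9
```

Run:
```python
from h import *
f=[]
S=snapshot("side"); m=hsvmask(S,172,6,150,90,(280,330,330,430))
ys,xs=np.where(m); print(xs.min(),xs.max(),ys.min(),ys.max(),read_state()["force"])
```

```text
290 320 385 413 [-5.38444413 -0.03474245  7.69550719]
```

send_rows(
  moves=[
    {"dp": [0, 0, -0.0015], "twist": [0, 0, 0], "claw": 1},
    {"dp": [0, 0, 0], "twist": [0, 0, 0], "claw": 1},
    {"dp": [0, 0, 0], "twist": [0, 0, 0], "claw": 1},
    {"dp": [0, 0, 0], "twist": [0, 0, 0], "claw": 1},
  ],
)

```text
time: 14.8
ee_pos: [0.5055, -0.3957, 0.221]
tcp_rot: [-1.957, -2.45, 0.008]
force: [-3.9, -0.2, 9.6]
opening: 0.0003
grasp_force: 5.0
```

Run:
```python
from h import *
c=np.zeros((600,800,3),np.uint8)
S=snapshot("side");c[:400]=S[310:410,250:450,::-1].repeat(4,0).repeat(4,1);c[400:600,:600]=S[165:265,150:450,::-1].repeat(2,0).repeat(2,1)
cv2.imwrite("pics/f.png",c); m=hsvmask(S,172,6,150,90,(280,330,330,430)); ys,xs=np.where(m); print(xs.min(),xs.max(),ys.min(),ys.max(),read_state()["force"])
```

```text
290 321 385 414 [-4.16612021  1.48201341  9.90428767]
```

View pics/f.png

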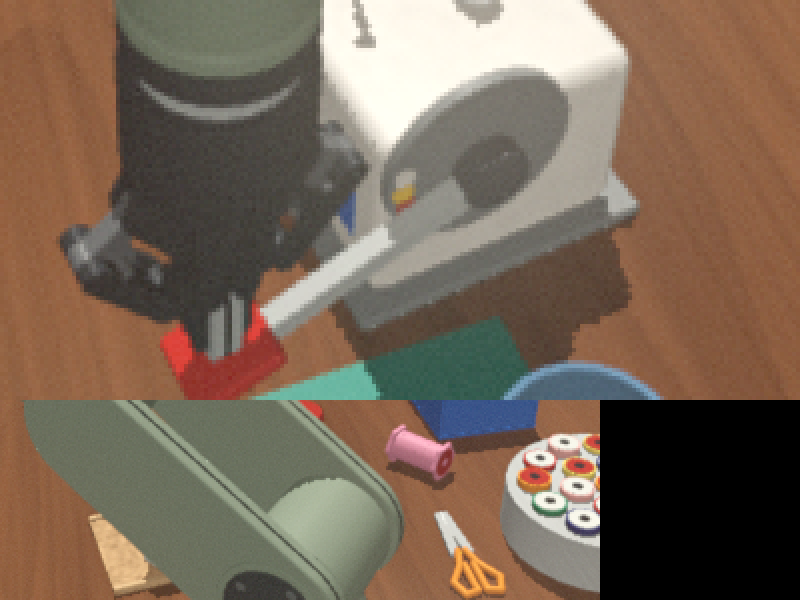

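The paddle is held deep down at about 10 N, near the third mark. Final numeric check of the spools from the top camera, then hand in.

Run:
```python
from h import *
T=snapshot("top"); m=hsvmask(T,172,6,120,90,(230,205,290,340))
n,l,s,c=cv2.connectedComponentsWithStats(m)
for i in range(1,n):
    if s[i,4]>30: print(s[i,4],back("top",c[i],.09).round(4))
print(sign_off())
```

```text
143 [0.6607 0.143  0.09  ]
145 [0.5518 0.1036 0.09  ]
155 [0.4428 0.0989 0.09  ]
the job is handed in; nothing more can be done
None
```

I stood the orange spool upright, red label up, in its gap about 115 mm from the green spool, and let it go. The green and navy spools did not move. I handed in while holding the paddle at about 10 N, in the third click by my force and height estimate (about 0.78 rad); the exact lever angle could not be read directly.

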